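Seat and clamp the keyed blank on the vacuum port

TASK

The steel blank stands proud on the vacuum port because its pins are not over their hidden slots: turn it counter-clockwise (seen from above) by its flat black bar grip until you feel it drop flush onto the port. Then swing the hinged clamp ring shut around the two flanges by its round black grip until it presses on its spring bumper, let go, and swing the red-handled latch lever round behind the ring's ear until it clicks home and stays locked. Do not disturb the vials, beaker or wash bottle.

Things in the scene. Friction and masses are not known exactly. Their poses are not given: they have to be found in the camera images.
- port_center (a point): Middle of the top face of the fixed upright vacuum port, 77.5 mm above the bench, on a grey 130 x 130 mm base plate. Flange 60 mm across. Axes of the whole fixture: z up, x from the clamp's mouth (ears and latch) to its hinge, y toward the fixed half of the ring (its top lip ends 98 mm up). The fixture may stand turned on the bench; this frame turns with it.
- blank_center (a point): On the axis of the loose steel blank flange (60 mm across, flange 9 mm thick, about 0.2 kg), 7 mm above its underside. Under it are three round-ended pins, 5 mm long, 19 mm off the axis. It starts standing on them, 5 mm proud (this point 12 mm above port_center); seated it is 7 mm above. While proud it blocks the ring's lip.
- jaw_hinge (a point): Fixed point on the upright hinge axis of the moving half ring, 52 mm behind the port axis (fixture x = 52, y = 0), 79 mm above the bench. The bumper sits between the ears at the ring's mouth, 97 mm from this axis: 5 N at first touch, then 1.5 N more per mm.
- clamp_jaw (a joint): Angle (rad) of the moving half ring about its upright hinge: 0 latched shut, positive open (counter-clockwise from above opens), limit 1.1. The stiff hinge (0.15 N m friction) leaves it where it is let go. Below about 0.04 it presses a spring bumper and springs back to 0.04 when let go. Left more open than about 0.055, the latch pin cannot get behind its ear.
- jaw_grip (a point): Where to hold the black upright round grip on the moving half ring: 14 mm diameter, rising from 92 to 136 mm above the bench; this point is on its axis 120 mm up. It is 82 mm from the hinge axis and moves with the half ring. With the ring shut it is at fixture x = 12, y = -72 mm.
- latch_pivot (a point): Fixed point on the upright pivot axis of the latch lever, at fixture x = -56, y = 36 mm, 98 mm above the bench; the pivot's head ends at 106 mm. The steel latch pin hangs under the lever, 50 mm from this axis.
- clamp_latch (a joint): Angle (rad) of the latch lever about its upright pivot: 0 latched, positive swung out (clockwise from above opens), stops at -0.05 and 2.0. When closing, its pin climbs the ramp on the back of the ear from about 0.5, passes a hump at about 0.12 (up to some 15 N at the grip) and drops into a hollow near 0, where it stays. Let go before the hump, it is pushed back.
- latch_grip (a point): Where to hold the red upright round grip at the end of the latch lever: 14 mm diameter, rising from 101 to 148 mm above the bench (the flat lever below it ends at 101 mm); this point is on its axis 132 mm up, 75 mm from the pivot. It moves with the lever; latched, it is at fixture x = -43, y = -38 mm.
- vial_1: White 20 ml vial with screw cap, 25 mm across, 56 mm high; origin under its middle. Leave alone.
- vial_2: Second such vial. Leave alone.
- beaker: White plastic beaker, 69 mm across, 83 mm high; origin under its middle. Leave alone.
- wash_bottle: White squeeze bottle with blue cap and bent spout, 65 mm across, 209 mm high; origin under its middle. Leave alone.
- blank_grip (a point): Where to hold the blank's black bar grip: 30 mm long along this frame's x, 12 mm wide along y, upright, from 21 to 51 mm above the blank's underside; this point is on the axis, 43 mm above it. The slots (11 mm wide, 6 mm deep, unseen under the blank) lie 0.3 to 0.85 rad counter-clockwise of the start. Held loosely while turned, the blank drops by its own weight and then turns no further.
There are look-alikes about, which are no part of the job. Leave any blue look-alike of the part that bears blank_center alone.

How it is judged:
On the way, in this order (a step that is already met when the one before it is completed fails the run):
1. the blank has dropped flush onto the port (z of blank_center in the frame of port_center below 0.0085 m), for 0.2 s.
2. the half ring is swung shut onto its bumper (value of joint clamp_jaw below 0.06 rad), for 0.2 s.
3. the latch lever is swung home (value of joint clamp_latch below 0.09 rad and value of joint clamp_jaw below 0.025 rad), for 0.2 s.
At the end, for the whole second after the job is handed in: The latch lever is home (joint under 0.09 rad, past its hump) and holds the ring drawn tight (jaw joint under 0.025 rad) with the grips let go; the blank lies flush on the port (within 1.5 mm), centred within 4 mm (all of step 3 and horizontal distance between blank_center and port_center below 0.004 m and z of blank_center in the frame of port_center below 0.0085 m and angle between blank_center's own z axis and vertical below 0.06 rad and velocity of joint clamp_latch below 0.05 rad/s); the robot touches nothing.
It fails at once if the blank is knocked off the port (distance between blank_center and port_center above 0.02 m).
It fails at once if a vial is moved more than 25 mm (distance of any of vial_1, vial_2 from where it was at the start of the episode above 0.025 m).
It fails at once if the beaker or wash bottle is moved more than 25 mm (distance of any of beaker, wash_bottle from where it was at the start of the episode above 0.025 m).
It also fails if it takes over 62 s, if anything falls off the work surface, if the arm or the gripper's body presses on something with over 40 N, if the wrist force passes 120 N, or if a joint passes its speed limit or range.

ROBOT

A 6-joint arm with a two-finger parallel gripper is mounted at the origin on a cart in front of the work surface, level with it; the furniture and walls round the work are solid. World frame = base frame: x ahead of the robot, y to its left, z up, the work surface at z = 0. Lengths are in m, angles in rad, forces in N, time in s.
With the tool pointing down it reaches from about 0.325 to 0.9 m from the base axis. Payload 6.1 kg.
Tool frame: the origin (TCP) lies midway between the tips of the shut fingers; the grasp point (between the pads) lies 19 mm behind it; z points along the fingers, x is the direction in which the jaws open and shut, and the axes are right-handed (so a half turn about z gives the same grasp; the last joint's range is limited). The gripper opens to 87 mm and grips with 3 to 60 N. Pads are 19 mm wide; open, the fingers measure 117 mm over their backs; the gripper's body (75 mm by 190 mm) begins 51 mm behind the grasp point.
Start: joints at [-1.404, 0.22, 1.526, -0, 1.395, -0.126], TCP at [0.18, -0.598, 0.223] pointing down, gripper open.
Joint ranges: [-2.98, 2.98], [-0.91, 2.08], [0.09, 2.57], [-1.24, 4.39], [0.2, 2.65], [-2.68, 2.68]. Speed limits (rad/s): [2.57, 2.57, 3.01, 3.14, 3.14, 3.14].

INTERFACE

Orientations are given as a rotation vector (axis times angle).
In Python, from rig import bot gives the robot as it stands.
- The arm moves only by the tool carry_out, never from a script. Its argument "moves" is a list of rows, each a list of 6 numbers: the shift along the tool's x, y, z in cm, then the turn, a rotation vector about the tool's x, y, z in rad. A call has 1 to 10 rows; each row shifts and turns the pose as measured when the row begins, along the tool's axes as they then stand; what a row does not reach is not made up. A row lasts 1/8 s, in which the tool goes at most 62.5 mm and 10.7 degrees, less where a joint would pass 70% of its speed; a pose out of reach is approached as far as the arm can. A call with a gripper value outside its range is refused whole. "grip" is the opening in per cent of the stroke, from 0 (shut) to 100 (fully open), set as the call begins (left out, the last holds). The fingers move at their own pace and stop on an object; "force" is the grip in N (left out, the last holds). Time passes only in rows, so rows that do not move let the fingers close. It gives the time, the measured TCP pose, the force and the opening at its end, in the units of the state.
- bot.observe(): the state, without advancing time (a new reading comes with each control period).
- bot.capture(name): name is "scene" or "top" or "wrist"; returns a dict with "image" (384x512x3 uint8, red, green, blue), "fx", "fy", "cx", "cy" (pixels), "pose" (4x4, takes a point from camera to world coordinates). Camera axes: x right, y down, z forward; pixel columns grow to the right and rows downward; lengths in m; the calibration is good to about 2 mm. A picture is of the moment at which its call begins. There is no depth.
- bot.finish_job(): hands the job in, once; it reports no verdict.
Trained networks look in a picture, given as the dict that the camera call returned (one of the last four; its "shot" number tells which), for a name from the list of things; names that differ only in an ending like _2 or _b are one class to them, and where a whole thing is asked for, a point or a joint stands for the part that bears it (a point fixed in the world has none). Each returns a list of dicts, best first, with "conf" (0 to 1); they miss things now and then, are a little off and sometimes report something else, mostly with a low value. They report only what shows in the picture. A call takes as long as a camera call. They do not tell look-alikes from the thing itself.
- bot.recognise(thing, picture): "xy" ([column, row] in pixels, amid what is visible of it).
- bot.silhouettes(thing, picture): "region" (384x512 bool, what is visible of it) and "xy" ([column, row] in pixels, amid what is visible of it).
- bot.spot_point(thing, picture): "xy" ([column, row] in pixels: a listed point, or the origin of a listed thing).
The state is a dict: "time": time; "joints": joint angles; "dq": joint speeds; "tau": joint torques, N m; "eef_pos": TCP position; "ee_rot": TCP orientation; "force": force on the tool from outside, world axes, zero at the start; "moment": the same for the moment, N m; "opening": finger opening in m.
Only numpy, scipy, OpenCV 4.12 (cv2) and the standard library are available. Lean on these libraries where they do the work, as an engineer would, in place of code of your own. Each camera call takes 0.05 s, during which the arm holds its last target. There are 200 camera calls.

## Working session

There is one attempt and no reset: what is moved stays moved. The work goes in short steps, Python scripts to look and compute and a tool call to move; the robot and the scene stay as the last step left them, time stands still between calls to the robot, and variables do not carry over. Pictures are saved under pics/ and viewed, about 8 in all and at most 12, crops included, and the job is handed in when it is done.

Besides the shell and the picture viewer there is one more tool, called after ">>>" as name(argument=value, ...) on one line, values as JSON. carry_out: Moves the arm, as the interface text tells. Its arguments: {"type":"object","properties":{"moves":{"type":"array","items":{"type":"array","items":{"type":"number"}}},"grip":{"type":"number"},"force":{"type":"number"}},"required":["moves"]}

```bash
ls; mkdir -p pics; python3 - <<'E'
from rig import bot
import cv2,numpy as np
print(bot.observe())
ims=[]
for n in ["scene","top"]:
    p=bot.capture(n); print(n,p["fx"],p["cx"],p["cy"],np.round(p["pose"],3).tolist(),p["shot"])
    ims.append(p["image"])
    for t in ["port_center","blank_center","jaw_hinge","jaw_grip","latch_pivot","latch_grip","blank_grip","vial_1","beaker","wash_bottle"]:
        print(t,[(np.round(d["xy"],1).tolist(),round(d["conf"],2)) for d in bot.spot_point(t,p)])
    cv2.imwrite(f"pics/{n}0.png",cv2.resize(p["image"],None,fx=1.5,fy=1.5,interpolation=cv2.INTER_CUBIC)[...,::-1])
E
```

```text
pics
{'time': 0.0, 'joints': array([-1.40410110e+00,  2.21222151e-01,  1.52763782e+00,  1.77328975e-06,
        1.39470848e+00, -1.26140184e-01]), 'dq': array([-0.00158808, -0.00331605,  0.00016887, -0.00094619, -0.00013992,
       -0.00031105]), 'tau': array([ 2.02464063e-03, -4.94607997e+01, -3.87374496e+01,  6.98969141e-02,
        5.70662355e-02, -1.62787924e-04]), 'eef_pos': array([ 0.1802839 , -0.59776836,  0.2214256 ]), 'ee_rot': array([-2.52066921e+00,  1.87275777e+00,  2.23572935e-03]), 'force': array([0.8945183 , 0.00947938, 0.21542938]), 'moment': array([ 0.02066356, -0.02278582, -0.00131279]), 'opening': 0.08732269740896609}
scene 367.56850696994525 253.20032470705314 189.64800560407355 [[-0.577, -0.442, 0.687, -0.006], [-0.817, 0.326, -0.476, 0.412], [-0.013, -0.836, -0.549, 0.619], [0.0, 0.0, 0.0, 1.0]] 1
port_center [([221.5, 217.5], 0.56), ([217.7, 202.2], 0.3)]
blank_center [([189.9, 209.2], 0.79), ([278.7, 224.6], 0.74), ([221.1, 215.4], 0.73), ([256.1, 207.1], 0.55), ([361.0, 226.9], 0.34)]
jaw_hinge [([215.7, 207.7], 0.65), ([349.5, 206.8], 0.62)]
jaw_grip [([239.
[... 373 characters left out ...]
51211267695 [[-0.029, -0.991, 0.131, 0.469], [-1.0, 0.028, -0.006, -0.009], [0.002, -0.131, -0.991, 1.098], [0.0, 0.0, 0.0, 1.0]] 2
port_center [([219.0, 193.2], 0.98)]
blank_center [([222.9, 141.4], 0.81), ([222.0, 195.6], 0.76), ([272.9, 210.2], 0.62), ([275.1, 177.0], 0.62)]
jaw_hinge [([222.6, 172.6], 0.93)]
jaw_grip [([257.5, 171.2], 0.78), ([351.9, 219.4], 0.32)]
latch_pivot [([203.2, 212.0], 0.71), ([153.8, 210.5], 0.46)]
latch_grip [([202.5, 240.1], 0.7)]
blank_grip [([277.9, 209.0], 0.93), ([219.8, 136.8], 0.91), ([218.9, 191.4], 0.72), ([268.6, 177.6], 0.61)]
vial_1 [([351.8, 221.1], 0.63), ([343.0, 250.1], 0.59)]
beaker [([344.9, 158.2], 0.68)]
wash_bottle [([154.5, 208.6], 0.76)]
```

View pics/scene0.png

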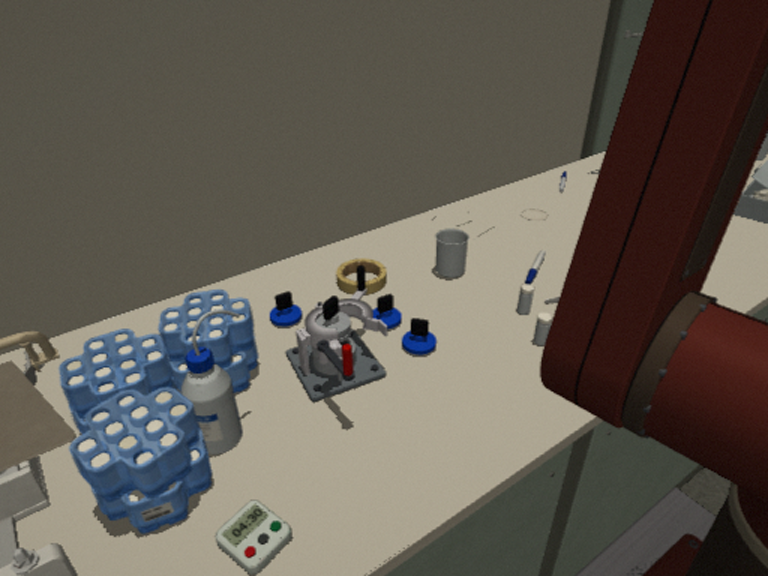

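View pics/top0.png

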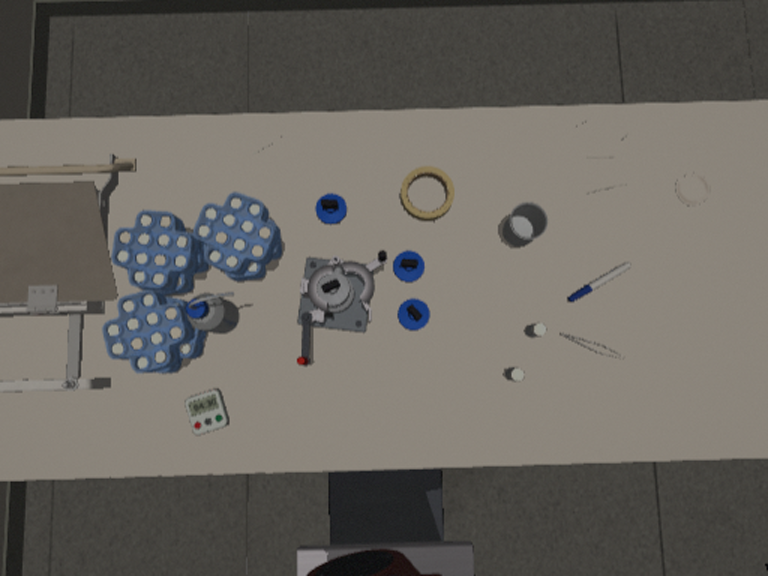

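The top view shows the fixture at (219,192): the steel blank with its black bar at (219,191), the open ring's black grip at (255,171), and the red latch grip at (202,240). Candidates for the blank are the steel one on the port (219,191) and the blue ones at (221,138), (272,177) and (275,209). I choose the steel one.

```bash
cat > h.py <<'E'
from rig import bot
import cv2,numpy as np
from scipy.spatial.transform import Rotation as R
def w(p,xy,z):
    T=np.array(p["pose"]);d=T[:3,:3]@[(xy[0]-p["cx"])/p["fx"],(xy[1]-p["cy"])/p["fy"],1]
    return T[:3,3]+d*(z-T[2,3])/d[2]
def proj(p,X):
    T=np.array(p["pose"]);c=(np.asarray(X)-T[:3,3])@T[:3,:3]
    return np.array([p["fx"]*c[0]/c[2]+p["cx"],p["fy"]*c[1]/c[2]+p["cy"]])
H=dict(port_center=.0775,blank_center=.0895,jaw_hinge=.079,jaw_grip=.12,latch_pivot=.098,latch_grip=.132,blank_grip=.1255,vial_1=0,beaker=0,wash_bottle=0)
def spots(p,names):
    for t in names:
        for d in bot.spot_point(t,p): print(t,np.round(d["xy"],1),round(d["conf"],2),np.round(w(p,d["xy"],H[t]),4))
E
python3 - <<'E'
from h import *
p=bot.capture("top"); spots(p,H)
q=p["image"][120:260,160:300]
cv2.imwrite("pics/crop0.png",cv2.resize(q,None,fx=4.2,fy=4.2,interpolation=cv2.INTER_CUBIC)[...,::-1])
p=bot.capture("wrist");s=bot.observe()
Rt=R.from_rotvec(s["ee_rot"]).as_matrix();T=np.array(p["pose"])
print("toolR",Rt.round(3).tolist());print("cam in tool",(Rt.T@(T[:3,3]-s["eef_pos"])).round(4),(Rt.T@T[:3,:3]).round(3).tolist(),p["fx"])
E
```

```text
port_center [220.  195.7] 0.85 [0.6025 0.084  0.0775]
blank_center [221.7 139.1] 0.83 [0.7534 0.076  0.0895]
blank_center [275.3 209.4] 0.82 [ 0.5607 -0.0609  0.0895]
blank_center [275.1 176.2] 0.81 [ 0.6487 -0.0634  0.0895]
blank_center [219.8 193.3] 0.79 [0.6073 0.0833 0.0895]
jaw_hinge [224.8 172.7] 0.84 [0.6638 0.0701 0.079 ]
jaw_grip [256.1 172.9] 0.57 [ 0.6533 -0.0133  0.12  ]
latch_pivot [204.  209.7] 0.94 [0.5644 0.1241 0.098 ]
latch_pivot [220.1 191.1] 0.69 [0.6119 0.0817 0.098 ]
latch_grip [200.  241.8] 0.76 [0.4818 0.1303 0.132 ]
blank_grip [279.3 209.9] 0.89 [ 0.5559 -0.069   0.1255]
blank_grip [219.1 138.8] 0.76 [0.7442 0.0796 0.1255]
blank_grip [220.3 190.4] 0.66 [0.6097 0.0787 0.1255]
blank_grip [354.3 217.4] 0.66 [ 0.5317 -0.2568  0.1255]
blank_grip [272.2 176.2] 0.6 [ 0.6425 -0.0541  0.1255]
vial_1 [339.5 248.3] 0.59 [ 0.4542 -0.2419  0.    ]
vial_1 [353.2 220.2] 0.56 [ 0.5319 -0.2852  0.    ]
beaker [344.9 155.6] 0.82 [ 0.7195 -0.2725  0.    ]
wash_bottle [156.8 209.7] 0.76 [0.5775 0.2712 0.    ]
toolR [[0.289, -0.957, 0.0], [-0.957, -0.289, 0.0], [0.0, -0.0, -1.0]]
cam in tool [-0.0011 -0.0715 -0.1639] [[1.0, 0.001, -0.0], [-0.001, 0.966, 0.258], [0.001, -0.258, 0.966]] 294.9652343276738
```

View pics/crop0.png

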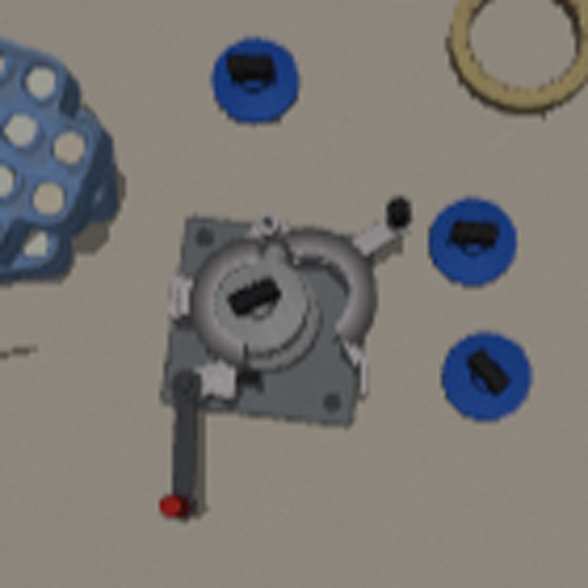

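```bash
cat >> h.py <<'E'
def yawR(psi): 
    c,s=np.cos(psi),np.sin(psi); return np.array([[c,s,0],[s,-c,0],[0,0,-1.]])
def st():
    s=bot.observe();M=R.from_rotvec(s["ee_rot"]).as_matrix()
    return s,np.array(s["eef_pos"]),M
def plan(waypts,P=None,M=None):
    """waypts: list of (xyz, psi, nrows); prints rows"""
    s,P0,M0=st(); P=P0 if P is None else P; M=M0 if M is None else M
    out=[]
    for X,psi,n in waypts:
        X=np.array(X,float);G=yawR(psi);rv=(R.from_matrix(M.T@G)).as_rotvec();D=(X-P)
        for k in range(n):
            Mk=M@R.from_rotvec(rv*k/n).as_matrix()
            out.append(np.r_[Mk.T@(D/n)*100,rv/n].round(2))
        P,M=X,G
    print("[",",".join("["+",".join(f"{v:g}" for v in r)+"]" for r in out),"]")
def stat():
    s,P,M=st();print("t%.2f pos %s psi %.3f f %s m %s open %.4f tiltz %s"%(s["time"],P.round(4),np.arctan2(M[1,0],M[0,0]),np.round(s["force"],1),np.round(s["moment"],2),s["opening"],M[:2,2].round(3)))
E
python3 -c "
from h import *
plan([((.57,.08,.23),.35,16)])"
```

```text
[ [-3.36,-3.56,-0.05,-0,-0,-0.1],[-2.98,-3.88,-0.05,-0,-0,-0.1],[-2.57,-4.16,-0.05,-0,-0,-0.1],[-2.13,-4.4,-0.05,-0,-0,-0.1],[-1.68,-4.59,-0.05,-0,-0,-0.1],[-1.2,-4.74,-0.05,-0,-0,-0.1],[-0.71,-4.84,-0.05,-0,-0,-0.1],[-0.22,-4.88,-0.05,-0,-0,-0.1],[0.28,-4.88,-0.05,-0,-0,-0.1],[0.77,-4.83,-0.05,-0,-0,-0.1],[1.26,-4.72,-0.05,-0,-0,-0.1],[1.73,-4.57,-0.05,-0,-0,-0.1],[2.19,-4.37,-0.05,-0,-0,-0.1],[2.62,-4.13,-0.05,-0,-0,-0.1],[3.03,-3.84,-0.05,-0,-0,-0.1],[3.4,-3.51,-0.05,-0,-0,-0.1] ]
```

>>> carry_out(moves=[[-3.4,-3.6,0,0,0,-0.1],[-3.0,-3.9,0,0,0,-0.1],[-2.6,-4.2,0,0,0,-0.1],[-2.1,-4.4,0,0,0,-0.1],[-1.7,-4.6,0,0,0,-0.1],[-1.2,-4.7,0,0,0,-0.1],[-0.7,-4.8,0,0,0,-0.1],[-0.2,-4.9,0,0,0,-0.1],[0.3,-4.9,0,0,0,-0.1],[0.8,-4.8,0,0,0,-0.1]])

```text
time: 2.95
eef_pos: [0.4285, -0.1634, 0.2234]
ee_rot: [3.113, -0.395, 0.008]
force: [0.5, 0.5, -0.0]
opening: 0.0872
```

```bash
python3 -c "
from h import *
stat();plan([((.57,.08,.23),.35,7)])"
```

```text
t2.95 pos [ 0.4285 -0.1634  0.2234] psi -0.253 f [ 0.5  0.5 -0. ] m [-0.06 -0.13 -0.03] open 0.0872 tiltz [ 0.005 -0.004]
[ [1.09,-3.87,-0.1,0,-0,-0.09],[1.42,-3.76,-0.1,0,-0,-0.09],[1.74,-3.63,-0.1,0,-0,-0.09],[2.04,-3.46,-0.09,0,-0,-0.09],[2.33,-3.28,-0.09,0,-0,-0.09],[2.6,-3.06,-0.09,0,-0,-0.09],[2.86,-2.83,-0.09,0,-0,-0.09] ]
```

>>> carry_out(moves=[[1.1,-3.9,-0.1,0,0,-0.09],[1.4,-3.8,-0.1,0,0,-0.09],[1.8,-3.6,-0.1,0,0,-0.09],[2.1,-3.5,-0.1,0,0,-0.09],[2.4,-3.3,-0.1,0,0,-0.09],[2.6,-3.1,-0.1,0,0,-0.09],[2.9,-2.8,-0.1,0,0,-0.09],[0,0,0,0,0,0]])

```text
time: 3.95
eef_pos: [0.572, 0.0963, 0.232]
ee_rot: [3.071, 0.63, 0.013]
force: [-0.4, -0.3, 0.3]
opening: 0.0871
```

```bash
python3 - <<'E'
from h import *
p=bot.capture("wrist");stat()
spots(p,["port_center","blank_center","jaw_hinge","jaw_grip","latch_pivot","latch_grip","blank_grip"])
cv2.imwrite("pics/wrist1.png",cv2.resize(p["image"],None,fx=1.5,fy=1.5)[...,::-1])
np.save("w1.npy",p["image"]);np.save("w1p.npy",p["pose"])
E
```

```text
t4.00 pos [0.5714 0.0951 0.2319] psi 0.403 f [-0.4 -0.5  0.3] m [ 0.03 -0.2   0.01] open 0.0870 tiltz [ 0.009 -0.006]
port_center [316.9  35. ] 0.58 [0.5716 0.2541 0.0775]
blank_center [264.5 287.5] 0.94 [ 0.6334 -0.0152  0.0895]
blank_center [385.4 229.2] 0.69 [0.728  0.1053 0.0895]
blank_center [207.3 268.7] 0.67 [ 0.5627 -0.0184  0.0895]
blank_center [281.1 207.3] 0.6 [0.6102 0.0829 0.0895]
jaw_hinge [317.8 229. ] 0.86 [0.6623 0.0729 0.079 ]
jaw_grip [292.8 311.2] 0.7 [ 0.6646 -0.0123  0.12  ]
latch_pivot [252.5 155.2] 0.86 [0.5588 0.1241 0.098 ]
latch_pivot [280.9 208.2] 0.16 [0.6085 0.0842 0.098 ]
latch_grip [177.3 123.7] 0.95 [0.4863 0.1281 0.132 ]
blank_grip [270.7 303.5] 0.8 [ 0.6366 -0.0093  0.1255]
blank_grip [205.8 283.7] 0.79 [ 0.5651 -0.0139  0.1255]
blank_grip [284. 220.] 0.74 [0.6103 0.0817 0.1255]
blank_grip [397.6 243.6] 0.68 [0.7253 0.1034 0.1255]
```

View pics/wrist1.png

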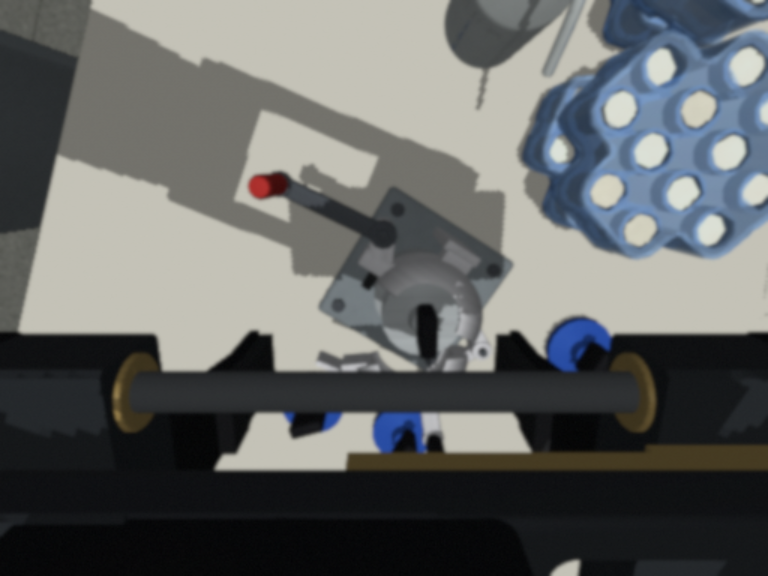

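The view shows the fixture (port with black bar at (284,220) px, latch at (177,124) to (252,155), hinge (318,229)), consistent with the top view. I move above the blank.

```bash
python3 -c "
from h import *
plan([((.610,.0815,.185),.3,3)])"
```

```text
[ [1.03,0.85,1.59,0,-0,0.03],[1.06,0.82,1.58,0,-0,0.03],[1.09,0.79,1.58,0,-0,0.03] ]
```

>>> carry_out(moves=[[1.0,0.9,1.6,0,0,0.03],[1.1,0.8,1.6,0,0,0.03],[1.1,0.8,1.6,0,0,0.03],[0,0,0,0,0,0]], grip=55)

```text
time: 4.85
eef_pos: [0.6115, 0.0783, 0.185]
ee_rot: [3.098, 0.473, 0.016]
force: [0.4, -1.2, -0.1]
opening: 0.0549
```

```bash
python3 - <<'E'
from h import *
p=bot.capture("wrist");stat()
spots(p,["port_center","blank_center","jaw_hinge","latch_pivot","latch_grip","blank_grip"])
for d in bot.silhouettes("blank_grip",p): print(d["xy"],d["conf"],d["region"].sum())
cv2.imwrite("pics/wrist2.png",cv2.resize(p["image"][60:320,130:420],None,fx=2.6,fy=2.6,interpolation=cv2.INTER_CUBIC)[...,::-1])
E
```

```text
t4.90 pos [0.6117 0.0786 0.186 ] psi 0.303 f [-0.  -0.   0.4] m [-0.01 -0.1   0.01] open 0.0523 tiltz [ 0.013 -0.006]
blank_center [261.3 286.6] 0.96 [ 0.6471 -0.0101  0.0895]
blank_center [386.4 211.2] 0.74 [0.7341 0.0999 0.0895]
blank_center [256.5 192. ] 0.71 [0.6132 0.0817 0.0895]
blank_center [186.4 269. ] 0.59 [ 0.5712 -0.013   0.0895]
jaw_hinge [302.9 208.9] 0.84 [0.6619 0.0762 0.079 ]
latch_pivot [209.2 126.2] 0.84 [0.5582 0.1261 0.098 ]
latch_grip [96.7 94. ] 0.88 [0.4825 0.1268 0.132 ]
blank_grip [258.9 302.8] 0.82 [ 0.6419 -0.0041  0.1255]
blank_grip [253.5 205.3] 0.72 [0.6109 0.0798 0.1255]
blank_grip [403.2 222.3] 0.65 [0.7309 0.1019 0.1255]
[254.7, 193.7] 0.94 2887
[251.5, 288.5] 0.75 759
[388.2, 210.0] 0.64 1683
[201.7, 284.4] 0.63 142
```

View pics/wrist2.png

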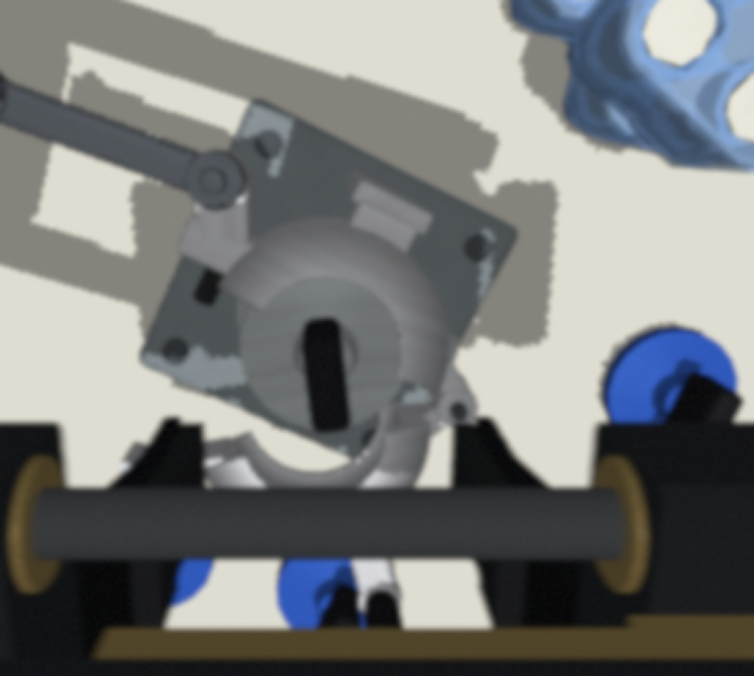

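Close view: the steel blank and bar are at crop (326,375), with the bar nearly along the tool's y axis (about 0.06–0.08 rad more counter-clockwise). Descending around it.

```bash
python3 -c "
from h import *
plan([((.611,.081,.110),.37,5)])"
```

```text
[ [-0.03,-0.05,1.55,0,-0,-0.01],[-0.03,-0.05,1.55,0,-0,-0.01],[-0.02,-0.05,1.55,0,-0,-0.01],[-0.02,-0.05,1.55,0,-0,-0.01],[-0.02,-0.04,1.55,0,-0,-0.01] ]
```

>>> carry_out(moves=[[0,0,1.5,0,0,-0.02],[0,-0.1,1.5,0,0,-0.01],[0,-0.1,1.6,0,0,-0.01],[0,0,1.5,0,0,-0.01],[0,0,1.4,0,0,-0.01],[0,0,0,0,0,0]], grip=50)

```text
time: 6.0
eef_pos: [0.611, 0.0812, 0.1049]
ee_rot: [3.08, 0.575, 0.017]
force: [0.1, -0.1, -0.1]
opening: 0.0434
```

```bash
python3 - <<'E'
from h import *
p=bot.capture("wrist");stat()
spots(p,["blank_center","jaw_hinge","latch_pivot","latch_grip","blank_grip"])
cv2.imwrite("pics/wrist3.png",cv2.resize(p["image"][60:320,130:420],None,fx=2.6,fy=2.6,interpolation=cv2.INTER_CUBIC)[...,::-1])
E
```

```text
t6.05 pos [0.6116 0.0812 0.1059] psi 0.369 f [-0.1 -0.3 -0.4] m [-0.03 -0.11  0.01] open 0.0434 tiltz [ 0.013 -0.006]
blank_center [254.2 233.2] 0.87 [0.6126 0.0781 0.0895]
latch_pivot [199.8 136.1] 0.91 [0.561  0.1258 0.098 ]
latch_grip [18.1 72. ] 0.7 [0.485  0.1281 0.132 ]
```

View pics/wrist3.png

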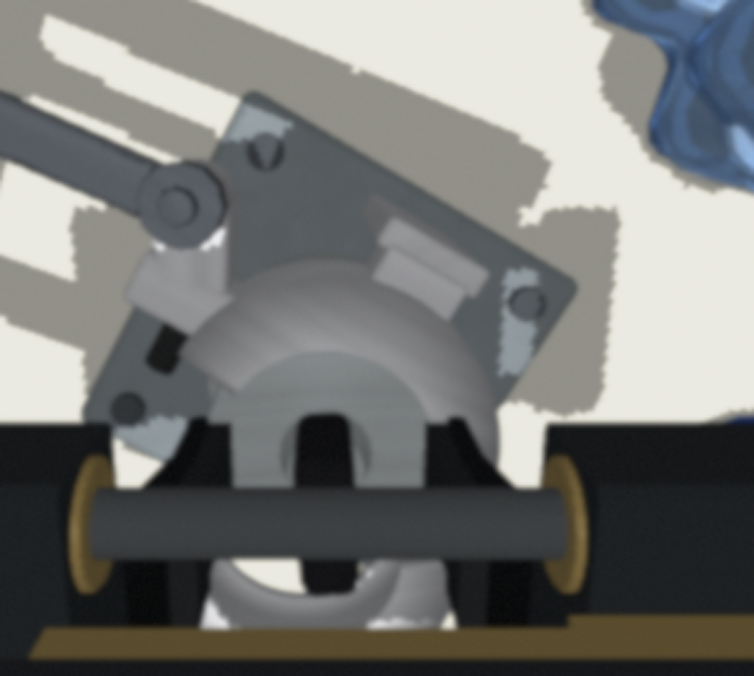

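The bar is centred between the fingers to about 1 mm and aligned with them. Close to a loose cage (about 15 mm) and turn.

>>> carry_out(moves=[[-0.1,0,-0.2,0,0,0],[0,0,0,0,0,0],[0,0,0,0,0,0],[0,0,0,0,0,0],[0,0,0,0,0,0]], grip=17, force=3)

```text
time: 6.92
eef_pos: [0.6126, 0.0808, 0.1118]
ee_rot: [3.079, 0.575, 0.028]
force: [-1.4, -0.8, 1.3]
opening: 0.0153
```

>>> carry_out(moves=[[0,0,0,0,0,-0.08],[0,0,0,0,0,-0.08],[0,0,0,0,0,-0.08],[0,0,0,0,0,-0.08],[0,0,0,0,0,0]])

```text
time: 7.55
eef_pos: [0.6119, 0.0806, 0.1112]
ee_rot: [2.941, 1.071, 0.022]
force: [0.5, -0.6, 0.1]
opening: 0.0148
```

```bash
python3 -c "
from h import *
stat()"
```

```text
t7.55 pos [0.6119 0.0806 0.1112] psi 0.698 f [ 0.5 -0.6  0.1] m [-0.01 -0.18 -0.01] open 0.0148 tiltz [ 0.017 -0.006]
```

```bash
python3 -c "
from h import *
plan([((.6105,.081,.107),.9,3)])"
```

```text
[ [-0.03,-0.04,0.14,0.01,-0,-0.07],[-0.02,-0.04,0.14,0.01,-0,-0.07],[-0.02,-0.04,0.14,0.01,-0,-0.07] ]
```

>>> carry_out(moves=[[0,0,0.15,0.01,0,-0.07],[-0.1,0,0.15,0.01,0,-0.07],[0,-0.1,0.15,0,0,-0.07],[0,0,0,0,0,0]])

```text
time: 8.05
eef_pos: [0.6122, 0.0802, 0.1095]
ee_rot: [-2.821, -1.374, -0.015]
force: [0.3, -0.6, -0.9]
opening: 0.0171
```

```bash
python3 - <<'E'
from h import *
p=bot.capture("wrist");stat()
spots(p,["blank_center"])
cv2.imwrite("pics/wrist4.png",cv2.resize(p["image"][60:320,130:420],None,fx=2.6,fy=2.6,interpolation=cv2.INTER_CUBIC)[...,::-1])
E
```

```text
t8.10 pos [0.6121 0.0802 0.1094] psi 0.906 f [-0.6 -0.   1.2] m [-0.17 -0.07 -0.07] open 0.0173 tiltz [0.007 0.008]
blank_center [104.4 250.8] 0.66 [ 0.5647 -0.0103  0.0895]
```

View pics/wrist4.png

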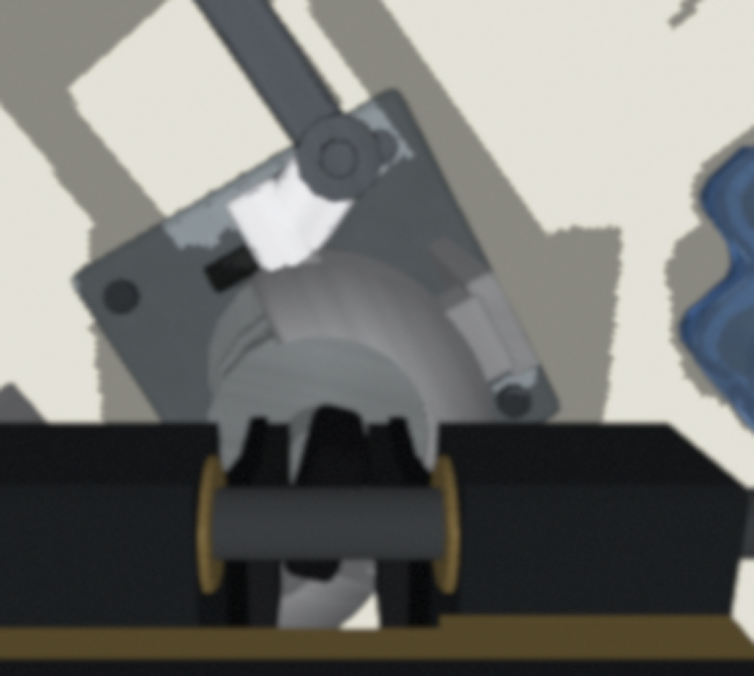

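The bar lags the fingers by about 0.1 rad and has pushed them open, so the blank may have stopped in its slots. I back off to relieve it, then turn on to check whether the stop is firm.

>>> carry_out(moves=[[0,0,0,0,0,0.08],[0,0,0,0,0,0.06],[0,0,0,0,0,0],[0,0,0,0,0,0]])

```text
time: 8.65
eef_pos: [0.6116, 0.0808, 0.1083]
ee_rot: [-2.913, -1.16, -0.013]
force: [0.1, -0.2, -0.4]
opening: 0.0148
```

>>> carry_out(moves=[[0,0,0,0,0,-0.05],[0,0,0,0,0,-0.05],[0,0,0,0,0,-0.05],[0,0,0,0,0,-0.05],[0,0,0,0,0,0]])

```text
time: 9.28
eef_pos: [0.6109, 0.0799, 0.108]
ee_rot: [-2.778, -1.457, -0.011]
force: [-0.1, 0.4, 1.6]
opening: 0.0151
```

```bash
python3 -c "
from h import *
stat()
p=bot.capture('wrist')
cv2.imwrite('pics/wrist5.png',cv2.resize(p['image'][60:320,130:420],None,fx=2.6,fy=2.6,interpolation=cv2.INTER_CUBIC)[...,::-1])"
```

```text
t9.28 pos [0.6109 0.0799 0.108 ] psi 0.966 f [-0.1  0.4  1.6] m [-0.1  -0.04 -0.1 ] open 0.0151 tiltz [0.004 0.007]
```

View pics/wrist5.png

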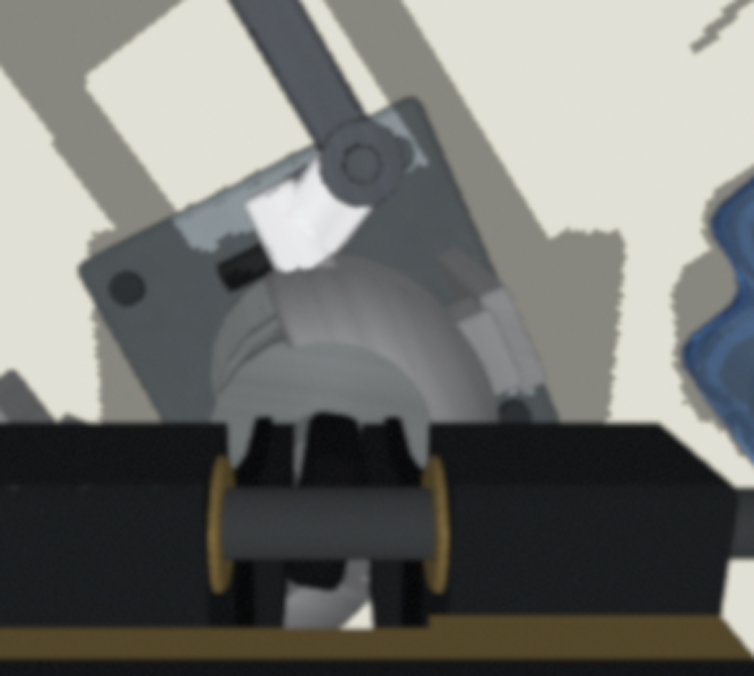

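The blank still looks proud (a gap to the port flange shows at crop (240,350)) and the bar followed the fingers. Continue turning.

>>> carry_out(moves=[[0,0,0,0,0,-0.05],[0,-0.05,0,0,0,-0.05],[0,-0.05,0,0,0,-0.05],[0,0,0,0,0,0]])

```text
time: 9.82
eef_pos: [0.61, 0.0797, 0.108]
ee_rot: [-2.663, -1.661, -0.01]
force: [0.1, -2.3, 0.8]
opening: 0.0166
```

```bash
python3 -c "
from h import *
stat()
plan([((.611,.081,.107),1.3,3)])"
```

```text
t9.82 pos [0.61   0.0797 0.108 ] psi 1.115 f [ 0.1 -2.3  0.8] m [-0.12 -0.08 -0.09] open 0.0166 tiltz [0.003 0.006]
[ [0.05,0.01,0.03,0,-0,-0.06],[0.05,0.01,0.03,0,-0,-0.06],[0.05,0.02,0.03,0,-0,-0.06] ]
```

>>> carry_out(moves=[[0.05,0,0,0,0,-0.05],[0.05,0,0,0,0,-0.05],[0,0,0,0,0,0]])

```text
time: 10.2
eef_pos: [0.6095, 0.0801, 0.108]
ee_rot: [-2.578, -1.789, -0.006]
force: [-0.7, -1.3, 1.2]
opening: 0.0185
```

```bash
python3 -c "
from h import *
stat()
for i in range(2):
  p=bot.capture('wrist'); np.save('w6_%d.npy'%i,p['image'])
stat()"
```

```text
t10.20 pos [0.6095 0.0801 0.108 ] psi 1.213 f [-0.7 -1.3  1.2] m [-0.21  0.14 -0.08] open 0.0185 tiltz [0.001 0.005]
t10.30 pos [0.6095 0.0801 0.108 ] psi 1.213 f [-2.4 -1.9  2.4] m [-0.29  0.22 -0.07] open 0.0183 tiltz [0.001 0.005]
```

```bash
python3 -c "
import cv2,numpy as np
i=np.load('w6_1.npy')[130:300,170:330]
cv2.imwrite('pics/wrist6.png',cv2.resize(i,None,fx=4,fy=3.5,interpolation=cv2.INTER_CUBIC)[...,::-1])"
```

```text
(no output)
```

View pics/wrist6.png

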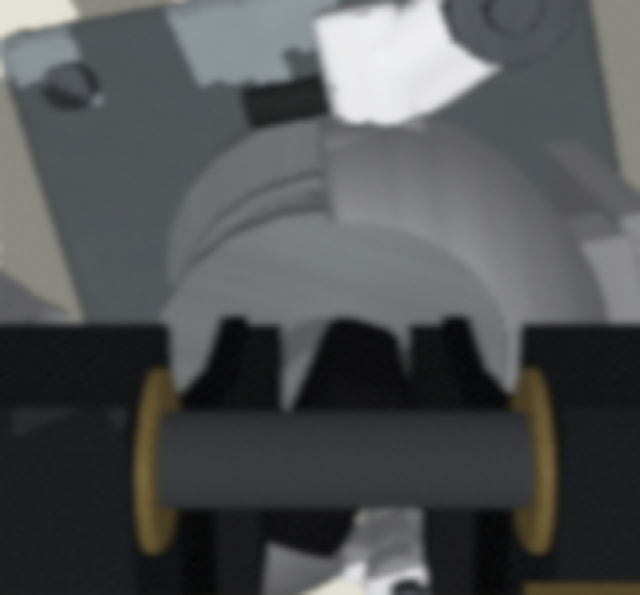

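```bash
python3 - <<'E'
from h import *
p=bot.capture("wrist")
im=p["image"][130:300,170:330].copy();im=cv2.resize(im,None,fx=4,fy=3.5)
a=np.linspace(0,2*np.pi,400)
for z,c in ((.0775,(255,0,0)),(.0865,(0,255,0)),(.0915,(255,255,0))):
    q=np.array([proj(p,[.611+.03*np.cos(t),.081+.03*np.sin(t),z]) for t in a])
    print(z,"top row",q[:,1].min().round(1),"left",q[:,0].min().round(1),"right",q[:,0].max().round(1))
    cv2.polylines(im,[((q-[170,130])*[4,3.5]).astype(np.int32)],True,c,1)
for z in (.1285,.1335):print(z,proj(p,[.611,.081,z]))
cv2.imwrite("pics/ov.png",im[...,::-1])
E
```

```text
0.0775 top row 178.1 left 212.1 right 297.9
0.0865 top row 181.0 left 210.2 right 299.9
0.0915 top row 182.7 left 209.1 right 301.0
0.1285 [255.35577799 253.19040934]
0.1335 [255.39932493 257.58233138]
```

View pics/ov.png

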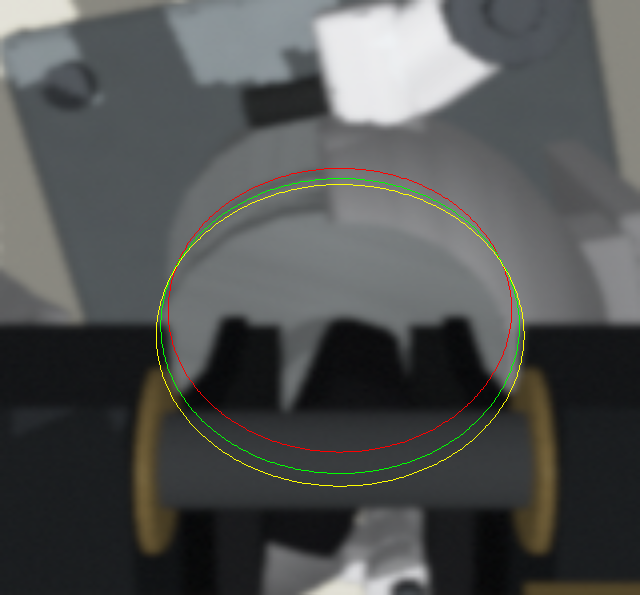

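The overlay is ambiguous: the blank's rim is about 9 px off the prediction, and the bar lags a lot. I let go, rise and look again for clarity.

>>> carry_out(moves=[[0,0,0,0,0,0.06],[0,0,0,0,0,0.06],[0,0,0,0,0,0.06],[0,0,-0.6,0,0,0.06],[0,0,-2.0,0,0,0.06],[0,0,-2.0,0,0,0.06],[0,0,-2.0,0,0,0],[0,0,-1.5,0,0,0],[0,0,0,0,0,0]], grip=50)

```text
time: 11.48
eef_pos: [0.6107, 0.0828, 0.1905]
ee_rot: [-2.863, -1.274, -0.014]
force: [0.3, -0.1, -0.3]
opening: 0.0436
```

```bash
python3 - <<'E'
from h import *
p=bot.capture("wrist");stat()
spots(p,["port_center","blank_center","jaw_hinge","latch_pivot","blank_grip"])
im=cv2.resize(p["image"][100:280,150:380],None,fx=3.4,fy=3.3,interpolation=cv2.INTER_CUBIC)
a=np.linspace(0,2*np.pi,400)
for z,c in ((.0775,(255,0,0)),(.0865,(0,255,0)),(.0915,(255,255,0))):
    q=np.array([proj(p,[.610+.03*np.cos(t),.082+.03*np.sin(t),z]) for t in a])
    cv2.polylines(im,[((q-[150,100])*[3.4,3.3]).astype(np.int32)],True,c,1)
cv2.imwrite("pics/w7.png",im[...,::-1])
E
```

```text
t11.53 pos [0.6101 0.0828 0.1895] psi 0.837 f [ 0.5 -0.1 -0.7] m [ 0.02 -0.14 -0.  ] open 0.0436 tiltz [0.003 0.011]
blank_center [249.7 197.1] 0.93 [0.611  0.0786 0.0895]
blank_center [138.5 230.3] 0.66 [ 0.564  -0.0224  0.0895]
blank_center [197.1 275.9] 0.52 [ 0.6362 -0.0154  0.0895]
blank_center [249.  119.8] 0.51 [0.5589 0.1252 0.0895]
jaw_hinge [279.7 238.4] 0.72 [0.6653 0.0699 0.079 ]
latch_pivot [251.7 121.5] 0.58 [0.5614 0.1261 0.098 ]
blank_grip [244.8 209.8] 0.59 [0.6091 0.0753 0.1255]
```

View pics/w7.png

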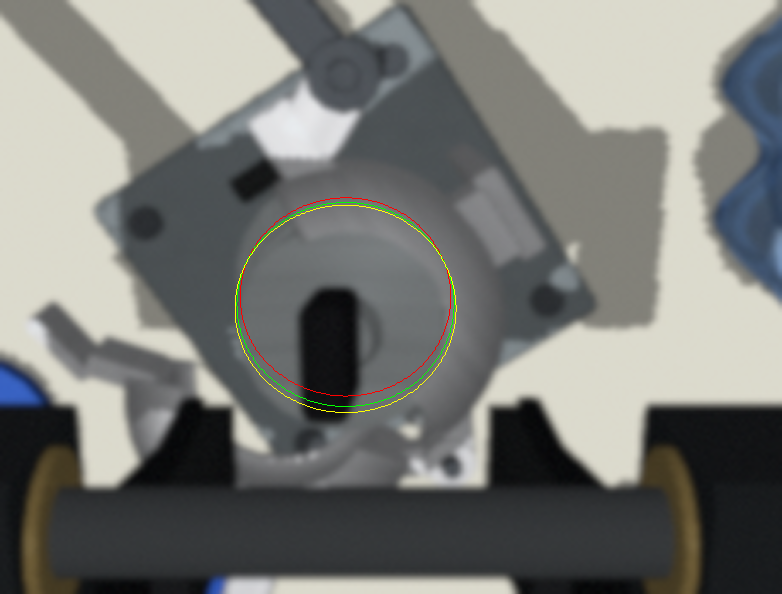

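View: the bar lies along image vertical at crop (330,355), so the blank has turned about 0.47 rad. Whether it has dropped isn't clear. I'll feel the bar's top height with shut fingers (seated 128.5 mm, proud 133.5 mm).

```bash
python3 - <<'E'
from h import *
p=bot.capture("scene")
for t in ("blank_center","blank_grip"):
    for d in bot.silhouettes(t,p):
        ys,xs=np.where(d["region"]); print(t,np.round(d["xy"]),round(d["conf"],2),xs.min(),xs.max(),ys.min(),ys.max())
a=cv2.imread("pics/scene0.png");a=cv2.resize(a,(512,384),interpolation=cv2.INTER_AREA)[180:260,180:270]
b=p["image"][...,::-1][180:260,180:270]
cv2.imwrite("pics/cmp.png",cv2.resize(np.hstack([a,b]),None,fx=4.4,fy=4.4,interpolation=cv2.INTER_CUBIC))
plan([((.609,.080,.140),.83,4)])
E
```

```text
blank_center [189. 206.] 0.66 181 200 195 215
blank_center [281. 220.] 0.63 268 290 212 235
blank_center [224. 213.] 0.59 211 234 197 224
blank_center [256. 207.] 0.49 249 267 197 217
blank_grip [188. 205.] 0.75 180 201 195 216
blank_grip [257. 210.] 0.74 248 267 196 219
blank_grip [362. 217.] 0.74 356 367 208 229
blank_grip [224. 212.] 0.69 212 233 199 223
blank_grip [280. 227.] 0.66 268 290 212 235
[ [-0.06,0.05,1.2,-0,-0,0],[-0.06,0.05,1.2,-0,-0,0],[-0.06,0.04,1.2,-0,-0,0],[-0.06,0.04,1.2,-0,-0,0] ]
```

View pics/cmp.png

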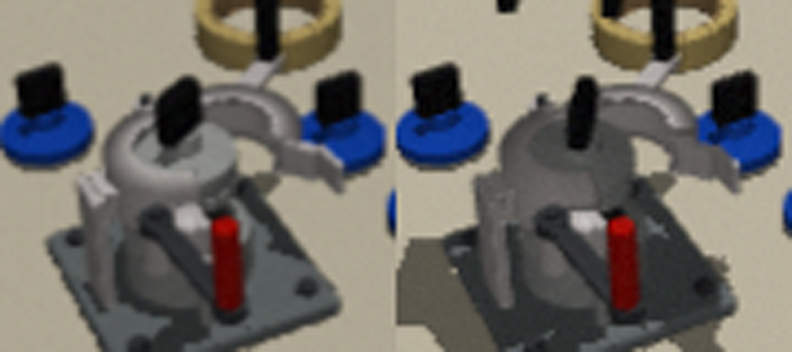

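>>> carry_out(moves=[[-0.1,0.05,1.2,0,0,0],[-0.1,0.05,1.2,0,0,0],[0,0.05,1.2,0,0,0],[0,0.05,1.0,0,0,0],[0,0,0,0,0,0]], grip=0)

```text
time: 12.55
eef_pos: [0.6082, 0.08, 0.1367]
ee_rot: [-2.861, -1.272, -0.003]
force: [-0.3, 0.2, -0.5]
opening: 0.0036
```

>>> carry_out(moves=[[0,0,0.3,0,0,0],[0,0,0.3,0,0,0]])

```text
time: 12.8
eef_pos: [0.6093, 0.0801, 0.1322]
ee_rot: [-2.862, -1.272, -0.006]
force: [-3.2, -0.6, 12.4]
opening: 0.0006
```

Contact at about 132 mm: still proud, probably pushed a little off centre by the loose cage. I'll re-grip the bar firmly, centre it over the port, and turn with a slight downward push.

>>> carry_out(moves=[[0,0,-1.0,0,0,0],[0.1,0,-0.3,0,0,0],[0,0,0,0,0,0],[0,0,0,0,0,0]], grip=50)

```text
time: 13.3
eef_pos: [0.6108, 0.0808, 0.1471]
ee_rot: [-2.863, -1.273, -0.01]
force: [0.5, 0.1, 0.1]
opening: 0.0329
```

```bash
python3 -c "
from h import *
stat();plan([((.610,.0805,.108),.84,4)])"
```

```text
t13.30 pos [0.6108 0.0808 0.1471] psi 0.837 f [0.5 0.1 0.1] m [ 0.02 -0.13 -0.03] open 0.0329 tiltz [0.002 0.011]
[ [-0.03,-0,0.98,-0,-0,-0],[-0.03,-0.01,0.98,-0,-0,-0],[-0.02,-0.01,0.98,-0,-0,-0],[-0.02,-0.01,0.98,-0,-0,-0] ]
```

>>> carry_out(moves=[[0,0,0.9,-0.01,0,0],[-0.1,0,1.0,0,0,0],[0,0,1.0,0,0,0],[0,0,1.0,0,0,0],[0,0,0,0,0,0]], grip=50)

```text
time: 13.92
eef_pos: [0.6088, 0.0803, 0.1031]
ee_rot: [-2.87, -1.276, -0.011]
force: [-0.8, 0.8, -0.2]
opening: 0.0435
```

>>> carry_out(moves=[[0,0,0,0,0,0],[0,0,0,0,0,0],[0,0,0,0,0,0],[0,0,0,0,0,0],[0,0,0,0,0,0]], grip=5, force=8)

```text
time: 14.55
eef_pos: [0.6099, 0.0799, 0.1046]
ee_rot: [2.87, 1.276, 0.014]
force: [-0.9, -0.9, 0.9]
opening: 0.0124
```

```bash
python3 -c "
from h import *
stat();plan([((.6107,.081,.107),.84,2)])"
```

```text
t14.55 pos [0.6099 0.0799 0.1046] psi 0.837 f [-0.9 -0.9  0.9] m [ 0.04 -0.11  0.02] open 0.0124 tiltz [0.009 0.003]
[ [0.07,-0,-0.12,0,-0,-0],[0.07,-0.01,-0.12,0,-0,-0] ]
```

>>> carry_out(moves=[[0,0,0,0,0,0],[0,0,-0.3,0,0,0],[0,0,-0.3,0,0,0],[0,0,0,0,0,0]], grip=20)

```text
time: 15.05
eef_pos: [0.6096, 0.0801, 0.1109]
ee_rot: [2.87, 1.276, 0.014]
force: [-0.1, -0.9, 0.5]
opening: 0.0174
```

>>> carry_out(moves=[[0,0,0,0,0,0],[0,0,0,0,0,0],[0.1,0,0,0,0,0],[0,0,0.1,0,0,0]], grip=5)

```text
time: 15.55
eef_pos: [0.6103, 0.0803, 0.1108]
ee_rot: [2.87, 1.276, 0.013]
force: [-3.5, -1.1, 8.7]
opening: 0.012
```

```bash
python3 -c "
from h import *
stat()"
```

```text
t15.55 pos [0.6103 0.0803 0.1108] psi 0.837 f [-3.5 -1.1  8.7] m [-0.06  0.59  0.02] open 0.0120 tiltz [0.008 0.002]
```

>>> carry_out(moves=[[0,0,0,0,0,-0.05],[0,0,0.05,0,0,-0.05],[0,0,0.05,0,0,-0.05],[0,0,0.05,0,0,-0.05]])

```text
time: 16.05
eef_pos: [0.6101, 0.0789, 0.1105]
ee_rot: [2.722, 1.561, 0.01]
force: [-0.7, 0.6, 1.3]
opening: 0.0118
```

```bash
python3 -c "
from h import *
stat()"
```

```text
t16.05 pos [0.6101 0.0789 0.1105] psi 1.041 f [-0.7  0.6  1.3] m [ 0.17  0.08 -0.  ] open 0.0118 tiltz [0.007 0.   ]
```

>>> carry_out(moves=[[0.1,0,0.05,0,0,-0.04],[0.1,0,0.1,0,0,-0.04],[0,0,0.1,0,0,-0.04],[0,0,0.1,0,0,0]])

```text
time: 16.55
eef_pos: [0.6099, 0.0803, 0.1066]
ee_rot: [2.621, 1.727, 0.005]
force: [-3.9, -1.7, 11.1]
opening: 0.0118
```

```bash
python3 -c "
from h import *
stat()"
```

```text
t16.55 pos [0.6099 0.0803 0.1066] psi 1.165 f [-3.9 -1.7 11.1] m [-0.28  0.64  0.11] open 0.0118 tiltz [ 0.004 -0.   ]
```

It dropped about 4–5 mm at psi ≈ 1.15. I test whether it's blocked against further turning.

>>> carry_out(moves=[[0,0,0,0,0,-0.04],[0,0,0.05,0,0,-0.04],[0,0,0,0,0,0]])

```text
time: 16.92
eef_pos: [0.6095, 0.0807, 0.1066]
ee_rot: [2.552, 1.83, 0.004]
force: [-2.5, -0.6, 0.8]
opening: 0.0119
```

```bash
python3 -c "
from h import *
stat()"
```

```text
t16.93 pos [0.6095 0.0807 0.1066] psi 1.244 f [-2.5 -0.6  0.8] m [-0.02  0.25 -0.11] open 0.0119 tiltz [0.003 0.   ]
```

>>> carry_out(moves=[[0,0,0,0,0,0.06],[0,0,0,0,0,0],[0,0,0,0,0,0],[0,0,-1.5,0,0,0],[0,0,-1.6,0,0,0],[0,0,0,0,0,0]], grip=35)

```text
time: 17.68
eef_pos: [0.6107, 0.0813, 0.1404]
ee_rot: [2.606, 1.75, 0.01]
force: [0.8, 0.4, -0.8]
opening: 0.0303
```

>>> carry_out(moves=[[0,0,0,0,0,0],[0,0,0,0,0,0],[0,0,0,0,0,0]], grip=0)

```text
time: 18.05
eef_pos: [0.6105, 0.0812, 0.1403]
ee_rot: [2.606, 1.75, 0.009]
force: [-0.0, -0.4, -0.2]
opening: 0.0084
```

>>> carry_out(moves=[[0,0,0.5,0,0,0],[0,0,0.25,0,0,0]])

```text
time: 18.3
eef_pos: [0.6102, 0.0812, 0.1317]
ee_rot: [2.607, 1.75, 0.008]
force: [0.2, -0.2, -0.8]
opening: 0.0009
```

>>> carry_out(moves=[[0,0,0.25,0,0,0],[0,0,0.2,0,0,0]])

```text
time: 18.55
eef_pos: [0.6103, 0.0812, 0.1288]
ee_rot: [2.607, 1.75, 0.008]
force: [-8.9, 0.1, 21.8]
opening: 0.0006
```

>>> carry_out(moves=[[0,0,-2.0,0,0,0],[0,0,-3.0,0,0,0],[0,0,-3.0,0,0,0]], grip=50)

```text
time: 18.92
eef_pos: [0.6077, 0.0811, 0.2073]
ee_rot: [-2.607, -1.75, 0.001]
force: [-0.1, 0.8, -0.1]
opening: 0.0226
```

```bash
python3 - <<'E'
from h import *
stat()
p=bot.capture("scene")
a=cv2.resize(cv2.imread("pics/scene0.png"),(512,384),interpolation=cv2.INTER_AREA)
for nm,im,psi,dz,c in (("before",a,.37,.005,(.6107,.081)),("after",p["image"][...,::-1],1.19,0,(.6107,.081))):
    g=im.max(2)[185:222,205:240]; m=(g<60).astype(np.uint8)
    n,l,s,ce=cv2.connectedComponentsWithStats(m)
    print(nm,[(s[i]+[205,185,0,0,0]).tolist() for i in range(1,n) if s[i][4]>8])
    # subpixel: darkness-weighted rows of top edge per column
    ax=np.array([np.sin(psi),-np.cos(psi)]);ay=np.array([np.cos(psi),np.sin(psi)])
    for d in (0,.005):
        q=np.array([proj(p,[*(np.array(c)+u*ax+v*ay),.0775+d+h]) for u in(-.015,.015) for v in(-.006,.006) for h in(.021,.051)])
        print("  pred dz",d,q.min(0).round(1),q.max(0).round(1),"mean",q.mean(0).round(1))
    print("  dark centroid",[(ce[i]+[205,185]).round(1).tolist() for i in range(1,n) if s[i][4]>30])
p=bot.capture("wrist");spots(p,["port_center","blank_center","jaw_hinge","jaw_grip","latch_pivot","latch_grip","blank_grip"])
p=bot.capture("top");spots(p,["blank_center","jaw_hinge","jaw_grip","latch_pivot","latch_grip"])
E
```

```text
t18.93 pos [0.6077 0.0811 0.2073] psi 1.183 f [-0.1  0.8 -0.1] m [ 0.09 -0.14  0.  ] open 0.0226 tiltz [-0.002  0.001]
before [[238, 185, 2, 9, 16], [215, 198, 11, 16, 129]]
  pred dz 0 [213.3 198.2] [226.  216.6] mean [219.7 207.4]
  pred dz 0.005 [213.1 196.5] [225.9 214.9] mean [219.6 205.6]
  dark centroid [[220.0, 205.2]]
after [[238, 185, 2, 9, 14], [217, 199, 8, 16, 101]]
  pred dz 0 [215.8 198.2] [223.7 216.7] mean [219.8 207.4]
  pred dz 0.005 [215.7 196.4] [223.6 215. ] mean [219.6 205.7]
  dark centroid [[220.0, 207.0]]
blank_center [254.3 187.2] 0.83 [0.6107 0.0816 0.0895]
blank_center [134.5 186.2] 0.66 [ 0.5645 -0.0288  0.0895]
jaw_hinge [264.6 233.3] 0.88 [0.665  0.0714 0.079 ]
latch_pivot [278.9 118.2] 0.95 [0.5571 0.1278 0.098 ]
latch_grip [244.3  27.7] 0.58 [0.485  0.1251 0.132 ]
blank_grip [254.2 199.2] 0.91 [0.6125 0.0808 0.1255]
blank_grip [122.4 193.6] 0.78 [ 0.5639 -0.0245  0.1255]
blank_center [272.7 207.1] 0.9 [ 0.567  -0.0543  0.0895]
blank_center [273.3 177.1] 0.65 [ 0.6464 -0.0585  0.0895]
jaw_grip [255.7 171.3] 0.52 [ 0.6574 -0.0124  0.12  ]
latch_pivot [202.1 210.7] 0.93 [0.562  0.1291 0.098 ]
latch_grip [200.  238.1] 0.51 [0.4909 0.1302 0.132 ]
latch_grip [337.2 249. ] 0.24 [ 0.4545 -0.2081  0.132 ]
```

Scene check: the dark-bar centroid went from row 205.2 (proud prediction 205.6) to 207.0 (seated prediction 207.4), so the blank is flush, at (0.611, 0.081). Next is the ring grip.

```bash
python3 -c "
from h import *
plan([((.658,-.010,.185),-.2,9)])"
```

```text
[ [-0.73,0.9,0.24,-0,0,0.15],[-0.58,1,0.24,-0,0,0.15],[-0.42,1.08,0.24,-0,0,0.15],[-0.25,1.13,0.24,-0,0,0.15],[-0.08,1.15,0.24,-0,0,0.15],[0.1,1.15,0.24,-0,0,0.15],[0.28,1.12,0.24,-0,0,0.15],[0.45,1.07,0.24,-0,0,0.15],[0.6,0.99,0.24,-0,0,0.15] ]
```

>>> carry_out(moves=[[-0.7,0.9,0.2,0,0,0.15],[-0.6,1.0,0.2,0,0,0.15],[-0.4,1.1,0.2,0,0,0.15],[-0.3,1.1,0.2,0,0,0.15],[-0.1,1.2,0.2,0,0,0.15],[0.1,1.2,0.2,0,0,0.15],[0.3,1.1,0.2,0,0,0.15],[0.5,1.1,0.2,0,0,0.15],[0.6,1.0,0.2,0,0,0.15],[0,0,0,0,0,0]], grip=60)

```text
time: 20.92
eef_pos: [0.6602, -0.0139, 0.1881]
ee_rot: [-3.123, 0.329, 0.001]
force: [-0.8, -0.8, 0.2]
opening: 0.0523
```

```bash
python3 - <<'E'
from h import *
p=bot.capture("wrist");stat();spots(p,["jaw_hinge","jaw_grip","latch_pivot","blank_center","blank_grip"])
print("tcp-axis proj",proj(p,st()[1]-[0,0,.065]).round(1))
for d in bot.silhouettes("jaw_grip",p):
    ys,xs=np.where(d["region"]);print(np.round(d["xy"]),d["conf"],xs.min(),xs.max(),ys.min(),ys.max())
E
```

```text
t20.98 pos [ 0.66   -0.0134  0.1882] psi -0.208 f [-0.5  0.3 -0.1] m [-0.07 -0.1  -0.02] open 0.0521 tiltz [-0.     0.001]
jaw_hinge [235.8  98.6] 0.96 [0.661  0.0736 0.079 ]
jaw_grip [256.1 200.1] 0.92 [ 0.6617 -0.0097  0.12  ]
latch_pivot [93.8 55.4] 0.93 [0.5592 0.1276 0.098 ]
blank_center [190.7 230. ] 0.95 [ 0.5928 -0.0345  0.0895]
blank_center [340.6  63.2] 0.77 [0.7523 0.0821 0.0895]
blank_center [180.6 102.5] 0.67 [0.6149 0.0796 0.0895]
blank_center [267.2 211.9] 0.64 [ 0.6676 -0.0318  0.0895]
blank_grip [355.9  61.5] 0.91 [0.7526 0.0774 0.1255]
blank_grip [188.  242.7] 0.9 [ 0.599  -0.0325  0.1255]
blank_grip [170.2  98.1] 0.78 [0.6166 0.0809 0.1255]
blank_grip [263.8 223.1] 0.56 [ 0.6641 -0.0286  0.1255]
tcp-axis proj [254.8 205.3]
[225. 171.] 0.65 135 264 107 212
```

The jaw grip is at (0.6617, −0.0097), 83 mm from the hinge (given: 82). Descend and grip.

```bash
python3 -c "
from h import *
plan([((.6615,-.0095,.104),-.15,5)])"
```

```text
[ [0.02,-0.07,1.69,-0,0,-0.01],[0.02,-0.07,1.69,-0,0,-0.01],[0.02,-0.07,1.69,-0,0,-0.01],[0.02,-0.07,1.69,-0,0,-0.01],[0.02,-0.07,1.69,-0,0,-0.01] ]
```

>>> carry_out(moves=[[0,-0.1,1.7,0,0,-0.01],[0.1,-0.1,1.7,0,0,-0.01],[0,-0.1,1.7,0,0,-0.01],[0,-0.1,1.7,0,0,-0.01],[0,0,1.4,0,0,-0.01],[0,0,0,0,0,0]], grip=60)

```text
time: 22.02
eef_pos: [0.6599, -0.0078, 0.098]
ee_rot: [-3.131, 0.24, 0.007]
force: [0.5, 0.2, -0.2]
opening: 0.0523
```

>>> carry_out(moves=[[0,0,0,0,0,0],[0,0,0,0,0,0],[0,0,0,0,0,0],[0,0,0,0,0,0]], grip=5, force=20)

```text
time: 22.52
eef_pos: [0.6617, -0.0082, 0.1006]
ee_rot: [-3.131, 0.24, 0.0]
force: [-0.3, -1.4, 0.0]
opening: 0.02
```

```bash
python3 -c "
from h import *
stat()"
```

```text
t22.52 pos [ 0.6617 -0.0082  0.1006] psi -0.153 f [-0.3 -1.4  0. ] m [-0.01 -0.04 -0.03] open 0.0200 tiltz [-0.     0.001]
```

```bash
python3 - <<'E'
from h import *
Hh=np.array([.6618,.0731]);a0=np.deg2rad(270);a1=np.deg2rad(232)+.03
wp=[]
n=8
for k in range(1,n+1):
    a=a0+(a1-a0)*k/n; wp.append(((*(Hh+.082*np.array([np.cos(a),np.sin(a)])),.1006+.003*min(k,3)/3),-.153-.45*k/n,1))
print(wp[3],wp[-1]);plan(wp)
E
```

```text
((np.float64(0.6362693588808589), np.float64(-0.004824234767148133), 0.1036), -0.378, 1) ((np.float64(0.6132766909189327), np.float64(0.006997893559862967), 0.1036), -0.603, 1)
[ [-0.62,0.14,-0.1,-0,0,0.06],[-0.65,0.06,-0.1,0,0,0.06],[-0.65,0.04,-0.1,0,0,0.06],[-0.65,0.03,0,0,0,0.06],[-0.65,0.01,0,0,0,0.06],[-0.65,-0,0,0,0,0.06],[-0.65,-0.02,0,0,0,0.06],[-0.65,-0.03,0,0,0,0.06] ]
```

>>> carry_out(moves=[[0,0,0,0,0,0],[-0.6,0,-0.1,0,0,0.06],[-0.65,0.05,-0.1,0,0,0.06],[-0.65,0.05,-0.1,0,0,0.06],[-0.65,0,0,0,0,0.06],[-0.65,0,0,0,0,0.06]])

```text
time: 23.28
eef_pos: [0.6325, -0.0027, 0.1008]
ee_rot: [3.057, -0.724, 0.01]
force: [3.2, -2.6, -2.8]
opening: 0.0136
```

```bash
python3 - <<'E'
from h import *
stat();s,P,M=st()
Hh=np.array([.6618,.0731]);d=P[:2]-Hh;a=np.arctan2(d[1],d[0])%(2*np.pi);print("r",np.hypot(*d),"jaw~",a-np.deg2rad(232))
a1=np.deg2rad(232)+.03
n=5;psi=np.arctan2(M[1,0],M[0,0])
plan([((*(Hh+.082*np.array([np.cos(a+(a1-a)*k/n),np.sin(a+(a1-a)*k/n)])),.1045),psi-.04*k,1) for k in range(1,n+1)])
E
```

```text
t23.27 pos [ 0.6325 -0.0027  0.1008] psi -0.465 f [ 3.2 -2.6 -2.8] m [-0.36 -0.66 -0.2 ] open 0.0136 tiltz [ 0.006 -0.001]
r 0.08124461657406269 jaw~ 0.29492119568045894
[ [-0.42,0.11,-0.37,-0,-0.01,0.04],[-0.43,0.02,0,0,0,0.04],[-0.43,0.02,0,0,0,0.04],[-0.43,0.01,0,0,0,0.04],[-0.43,0.01,0,0,0,0.04] ]
```

>>> carry_out(moves=[[-0.45,0.05,-0.1,0,0,0.04],[-0.45,0,0,0,0,0.04],[-0.45,0,0,0,0,0.04],[-0.45,0,0,0,0,0.04]])

```text
time: 23.78
eef_pos: [0.619, 0.0041, 0.1008]
ee_rot: [-2.985, 0.979, -0.021]
force: [3.0, -2.4, -2.0]
opening: 0.0136
```

```bash
cat > j.py <<'E'
from h import *
stat();s,P,M=st()
Hh=np.array([.6618,.0731]);d=P[:2]-Hh;a=np.arctan2(d[1],d[0])%(2*np.pi)
t=np.array([np.sin(a),-np.cos(a)]) # closing direction
print("r",np.hypot(*d),"jaw~",a-np.deg2rad(232),"force opposing closing",-np.dot(s["force"][:2],t), "closing dir in tool",(M.T@[*t,0]).round(2))
E
python3 j.py
```

```text
t23.77 pos [0.619  0.0041 0.1008] psi -0.634 f [ 3.  -2.4 -2. ] m [-0.33 -0.48 -0.16] open 0.0136 tiltz [ 0.013 -0.004]
r 0.08119159188557143 jaw~ 0.10793747405020504 force opposing closing 3.839329069350491 closing dir in tool [-1.    0.08 -0.01]
```

Advance in small steps until the bumper force appears.

>>> carry_out(moves=[[-0.4,0.05,0,0,0.01,0.03],[-0.3,0,0,0,0,0.02],[0,0,0,0,0,0]])

```text
time: 24.15
eef_pos: [0.6159, 0.006, 0.1008]
ee_rot: [2.955, -1.057, 0.049]
force: [3.7, -0.9, -4.2]
opening: 0.0132
```

```bash
python3 j.py
```

```text
t24.15 pos [0.6159 0.006  0.1008] psi -0.687 f [ 3.7 -0.9 -4.2] m [-0.01 -0.32  0.05] open 0.0132 tiltz [ 0.028 -0.013]
r 0.08132919094671726 jaw~ 0.06360465316149 force opposing closing 3.5838317136121263 closing dir in tool [-1.    0.09 -0.03]
```

>>> carry_out(moves=[[-0.3,0,0,0,-0.02,0],[-0.3,0,0,0,-0.01,0],[-0.3,0,0,0,0,0]])

```text
time: 24.52
eef_pos: [0.6147, 0.0069, 0.1009]
ee_rot: [-2.952, 1.058, -0.027]
force: [10.4, -5.7, -9.4]
opening: 0.0133
```

```bash
python3 j.py
```

```text
t24.52 pos [0.6147 0.0069 0.1009] psi -0.688 f [10.4 -5.7 -9.4] m [-1.   -1.61 -0.11] open 0.0133 tiltz [ 0.018 -0.   ]
r 0.08121799345290448 jaw~ 0.0446014274493578 force opposing closing 11.763815150406742 closing dir in tool [-1.    0.07 -0.01]
```

>>> carry_out(moves=[[-0.25,0,0,0,0,0],[-0.25,0,0,0,0,0],[-0.25,0,0,0,0,0]])

```text
time: 24.9
eef_pos: [0.6148, 0.0069, 0.1008]
ee_rot: [-2.952, 1.061, -0.05]
force: [9.8, -5.7, -7.9]
opening: 0.0134
```

```bash
python3 j.py
```

```text
t24.90 pos [0.6148 0.0069 0.1008] psi -0.690 f [ 9.8 -5.7 -7.9] m [-0.81 -1.31 -0.07] open 0.0134 tiltz [ 0.031 -0.007]
r 0.08120661155335669 jaw~ 0.04630659402946424 force opposing closing 11.301955471098347 closing dir in tool [-1.    0.07 -0.03]
```

>>> carry_out(moves=[[-0.35,0,0,0,-0.01,0],[-0.35,0,0,0,-0.01,0],[-0.35,0,0,0,-0.01,0]])

```text
time: 25.28
eef_pos: [0.6138, 0.0076, 0.1009]
ee_rot: [-2.945, 1.06, -0.034]
force: [12.1, -6.2, -9.4]
opening: 0.0134
```

```bash
python3 j.py; python3 - <<'E'
from h import *
for n in ("scene","top"):
    p=bot.capture(n)
    spots(p,["jaw_grip","latch_grip"])
E
```

```text
t25.27 pos [0.6138 0.0076 0.1009] psi -0.691 f [12.1 -6.2 -9.4] m [-1.22 -1.81 -0.13] open 0.0134 tiltz [0.024 0.004]
r 0.08125230728892174 jaw~ 0.030519102891140903 force opposing closing 13.426236109425876 closing dir in tool [-1.    0.06 -0.02]
jaw_grip [250.8 193.1] 0.56 [ 0.6088 -0.0062  0.12  ]
latch_grip [228.5 238.8] 0.6 [0.4856 0.1341 0.132 ]
latch_grip [299.1 176.3] 0.43 [ 0.584  -0.1391  0.132 ]
```

The stiffness is about 1.7 N/mm near 0.01–0.03 rad, so that's the bumper. Let go and lift.

>>> carry_out(moves=[[0,0,0,0,0,0],[0,0,0,0,0,0],[0,0,0,0,0,0],[0,0,-2.5,0,-0.02,0],[0,0,-3,0,0,0],[0,0,-3,0,0,0]], grip=60)

```text
time: 26.32
eef_pos: [0.6099, 0.0071, 0.1846]
ee_rot: [-2.94, 1.057, 0.009]
force: [0.3, -0.0, -0.9]
opening: 0.0516
```

```bash
python3 - <<'E'
from h import *
p=bot.capture("wrist");stat();spots(p,["jaw_grip","jaw_hinge","latch_grip","latch_pivot","blank_center"])
plan([((.485,.127,.20),-.7,5)])
E
```

```text
t26.38 pos [0.6124 0.0068 0.1898] psi -0.690 f [1.4 0.4 2.9] m [-0.03 -0.18  0.02] open 0.0517 tiltz [0.007 0.017]
jaw_grip [263.8 203.4] 0.64 [0.6162 0.0063 0.12  ]
jaw_hinge [251.4  98.6] 0.95 [0.661  0.0777 0.079 ]
latch_pivot [122.4 133.1] 0.83 [0.5593 0.1242 0.098 ]
latch_pivot [200.2 132. ] 0.4 [0.6105 0.0832 0.098 ]
blank_center [206.4 130.2] 0.85 [0.6142 0.0817 0.0895]
blank_center [332.1  16.2] 0.77 [0.7493 0.0841 0.0895]
blank_center [327.4 194.1] 0.73 [ 0.6612 -0.0305  0.0895]
blank_center [269.  244.3] 0.64 [ 0.5893 -0.0352  0.0895]
[ [-3.45,-0.27,-0.3,-0,0,0],[-3.45,-0.26,-0.31,-0,0,0],[-3.45,-0.25,-0.32,-0,0,0],[-3.45,-0.25,-0.33,-0,0,0],[-3.45,-0.24,-0.34,-0,0,0] ]
```

```bash
python3 - <<'E'
from h import *
plan([((.4855,.1275,.195),-1.0,6)])
E
```

```text
[ [-2.88,-0.23,-0.17,-0,0,0.05],[-2.88,-0.09,-0.18,-0,0,0.05],[-2.88,0.06,-0.18,-0,0,0.05],[-2.88,0.21,-0.19,-0,0,0.05],[-2.86,0.36,-0.2,-0,0,0.05],[-2.84,0.51,-0.2,-0,0,0.05] ]
```

>>> carry_out(moves=[[-2.9,-0.2,-0.2,-0.01,0,0.05],[-2.9,-0.1,-0.2,0,0,0.05],[-2.9,0.1,-0.2,0,0,0.05],[-2.9,0.2,-0.2,0,0,0.05],[-2.9,0.4,0,0,0,0.05],[-2.9,0.5,0,0,0,0.05],[0,0,0,0,0,0]])

```text
time: 27.5
eef_pos: [0.4729, 0.1316, 0.1815]
ee_rot: [2.752, -1.505, -0.047]
force: [-0.1, -0.3, -0.0]
opening: 0.0522
```

```bash
python3 - <<'E'
from h import *
p=bot.capture("wrist");stat();spots(p,["jaw_grip","jaw_hinge","latch_grip","latch_pivot"])
for d in bot.silhouettes("latch_grip",p)[:1]:
    ys,xs=np.where(d["region"]);print(np.round(d["xy"]),d["conf"],xs.min(),xs.max(),ys.min(),ys.max())
m=cv2.inRange(cv2.cvtColor(p["image"],cv2.COLOR_RGB2HSV),(0,120,60),(8,255,255));n,l,s,c=cv2.connectedComponentsWithStats(m)
for i in range(1,n):
    if s[i][4]>40: print("red",s[i],c[i].round(1),w(p,c[i],.148).round(4),w(p,c[i],.125).round(4))
E
```

```text
t27.55 pos [0.4736 0.131  0.1815] psi -1.001 f [ 0.1 -0.3  0.4] m [ 0.04 -0.07 -0.01] open 0.0519 tiltz [-0.028  0.01 ]
jaw_grip [510.2 140.2] 0.75 [0.617  0.0043 0.12  ]
jaw_hinge [449.3  37.3] 0.93 [0.6639 0.0741 0.079 ]
latch_grip [272.  198.6] 0.88 [0.4867 0.1284 0.132 ]
latch_pivot [325.3 110.9] 0.56 [0.5628 0.1268 0.098 ]
[293. 158.] 0.93 262 338 102 213
red [264 182  17  31 430] [272.  197.6] [0.4911 0.1319 0.148 ] [0.4857 0.1275 0.125 ]
```

```bash
python3 - <<'E'
from h import *
plan([((.4868,.1282,.150),-1.0,2),((.4868,.1282,.115),-1.0,3)])
E
```

```text
[ [0.42,-0.46,1.62,0.01,0.01,-0],[0.4,-0.45,1.63,0.01,0.01,-0],[0,0,1.17,0,0,0],[0,0,1.17,0,0,0],[0,0,1.17,0,0,0] ]
```

>>> carry_out(moves=[[0.4,-0.5,0.5,0.01,0.01,0],[0.4,-0.5,1.0,0.02,0.01,0],[0,0,1.2,0,0,0],[0,0,0,0,0,0]])

```text
time: 28.3
eef_pos: [0.4899, 0.1273, 0.1535]
ee_rot: [-2.741, 1.508, -0.01]
force: [0.2, 1.4, -0.2]
opening: 0.0525
```

```bash
python3 - <<'E'
from h import *
stat();plan([((.4868,.1282,.115),-1.0,3)])
E
```

```text
t28.30 pos [0.4899 0.1273 0.1535] psi -1.006 f [ 0.2  1.4 -0.2] m [-0.05 -0.    0.  ] open 0.0525 tiltz [0.012 0.009]
[ [-0.08,0.09,1.28,-0.01,0,-0],[-0.08,0.08,1.28,-0.01,0,-0],[-0.08,0.08,1.28,-0.01,0,-0] ]
```

>>> carry_out(moves=[[-0.1,0.1,1.3,-0.01,0,0],[-0.1,0.1,1.3,-0.01,0,0],[0,0,1.2,0,0,0],[0,0,0,0,0,0]])

```text
time: 28.8
eef_pos: [0.4868, 0.1281, 0.1124]
ee_rot: [2.748, -1.511, -0.008]
force: [0.4, -0.8, -0.0]
opening: 0.0522
```

>>> carry_out(moves=[[0,0,0,0,0,0],[0,0,0,0,0,0],[0,0,0,0,0,0],[0,0,0,0,0,0],[0,0,0,0,0,0]], grip=5, force=30)

```text
time: 29.42
eef_pos: [0.4878, 0.1283, 0.1138]
ee_rot: [2.749, -1.512, -0.004]
force: [0.0, 0.6, -0.5]
opening: 0.0132
```

```bash
cat > l.py <<'E'
import sys
from h import *
stat();s,P,M=st()
V=np.array([.5614,.1260]);d=P[:2]-V;a=np.arctan2(d[1],d[0])%(2*np.pi);end=np.deg2rad(271)
t=np.array([-np.sin(a),np.cos(a)])
print("r",np.hypot(*d).round(4),"latch~",round(end-a,3),"opposing",round(-np.dot(s["force"][:2],t),1),"dir in tool",(M.T@[*t,0]).round(2))
a1=end-float(sys.argv[1]);n=int(sys.argv[2]);psi=np.arctan2(M[1,0],M[0,0]);pe=float(sys.argv[3])
r=.0745
plan([((*(V+r*np.array([np.cos(a+(a1-a)*k/n),np.sin(a+(a1-a)*k/n)])),P[2]),psi+(pe-psi)*k/n,1) for k in range(1,n+1)])
E
python3 l.py .6 9 -.4
```

```text
t29.43 pos [0.4878 0.1283 0.1138] psi -1.006 f [ 0.   0.6 -0.5] m [0.05 0.01 0.05] open 0.0132 tiltz [-0.005 -0.002]
r 0.0736 latch~ 1.619 opposing 0.6 dir in tool [0.83 0.56 0.  ]
[ [0.67,0.5,0,0.01,0,-0.07],[0.74,0.4,0,0,0,-0.07],[0.76,0.36,0,0,0,-0.07],[0.78,0.33,0,0,0,-0.07],[0.79,0.29,0,0,0,-0.07],[0.8,0.26,0,0,0,-0.07],[0.81,0.22,0,0,0,-0.07],[0.82,0.18,0,0,0,-0.07],[0.83,0.14,0,0,0,-0.07] ]
```

Gripped (13 mm opening). Swing.

>>> carry_out(moves=[[0.7,0.5,0,0,0,-0.07],[0.75,0.4,0,0,0,-0.07],[0.75,0.35,0,0,0,-0.07],[0.8,0.35,0,0,0,-0.07],[0.8,0.3,0,0,0,-0.07]])

```text
time: 30.05
eef_pos: [0.4946, 0.0915, 0.1137]
ee_rot: [-2.981, 0.989, 0.02]
force: [-5.1, 2.8, 3.8]
opening: 0.0128
```

```bash
python3 l.py .6 5 -.3
```

```text
t30.05 pos [0.4946 0.0915 0.1137] psi -0.641 f [-5.1  2.8  3.8] m [0.41 0.88 0.28] open 0.0128 tiltz [-0.012  0.005]
r 0.0752 latch~ 1.112 opposing 4.8 dir in tool [ 0.9   0.44 -0.01]
[ [0.73,0.24,-0.01,0,0.01,-0.07],[0.71,0.27,0,0,0,-0.07],[0.72,0.25,0,0,0,-0.07],[0.73,0.23,0,0,0,-0.07],[0.74,0.2,0,0,0,-0.07] ]
```

>>> carry_out(moves=[[0.75,0.3,0,0,0.01,-0.07],[0.75,0.3,0,0,0,-0.07],[0.75,0.25,0,0,0,-0.07],[0.75,0.25,0,0,0,-0.07],[0.75,0.2,0,0,0,-0.07]])

```text
time: 30.68
eef_pos: [0.516, 0.0644, 0.1137]
ee_rot: [-3.111, 0.43, 0.026]
force: [-5.7, -0.3, 5.5]
opening: 0.0131
```

```bash
python3 l.py .1 5 0
```

```text
t30.68 pos [0.516  0.0644 0.1137] psi -0.275 f [-5.7 -0.3  5.5] m [-0.05  0.73  0.25] open 0.0131 tiltz [-0.016  0.003]
r 0.0766 latch~ 0.652 opposing 4.4 dir in tool [ 0.94  0.35 -0.01]
[ [0.86,0.05,-0.01,0,0.02,-0.05],[0.8,0.2,0,0,0,-0.05],[0.81,0.16,0,0,0,-0.05],[0.81,0.11,0,0,0,-0.05],[0.82,0.07,0,0,0,-0.05] ]
```

>>> carry_out(moves=[[0.8,0.1,0,0,0.02,-0.05],[0.75,0.2,0,0,0,-0.05],[0.75,0.2,0,0,0,-0.05],[0.7,0.15,0,0,0,-0.05]])

```text
time: 31.18
eef_pos: [0.5381, 0.0518, 0.1136]
ee_rot: [3.136, -0.101, -0.019]
force: [-10.9, 2.0, 9.5]
opening: 0.0129
```

```bash
python3 l.py 0 4 .1
```

```text
t31.18 pos [0.5381 0.0518 0.1136] psi -0.065 f [-10.9   2.    9.5] m [0.37 1.68 0.28] open 0.0129 tiltz [-0.012 -0.003]
r 0.0778 latch~ 0.322 opposing 11.0 dir in tool [ 0.97  0.24 -0.01]
[ [0.67,-0.2,-0.01,0,0.01,-0.04],[0.59,0.1,0,0,0,-0.04],[0.6,0.07,0,0,0,-0.04],[0.6,0.05,0,0,0,-0.04] ]
```

>>> carry_out(moves=[[0.7,0,0,0,0.01,-0.03],[0.7,0.05,0,0,0,-0.03],[0.7,0.05,0,0,0,-0.03]])

```text
time: 31.55
eef_pos: [0.5493, 0.0486, 0.1134]
ee_rot: [3.134, 0.049, -0.042]
force: [-16.9, -1.9, 14.3]
opening: 0.0131
```

```bash
python3 l.py -.03 3 .1
```

```text
t31.55 pos [0.5493 0.0486 0.1134] psi 0.031 f [-16.9  -1.9  14.3] m [-0.14  2.58  0.09] open 0.0131 tiltz [-0.027 -0.007]
r 0.0783 latch~ 0.173 opposing 16.4 dir in tool [ 0.98  0.19 -0.03]
[ [0.57,-0.3,-0.02,0.01,0.03,-0.02],[0.5,0.05,0,0,0,-0.02],[0.5,0.03,0,0,0,-0.02] ]
```

>>> carry_out(moves=[[0.7,0,0,0.01,0.02,-0.02],[0.7,0,0,0,0.01,-0.02],[0.7,0,0,0,0.01,-0.02]])

```text
time: 31.92
eef_pos: [0.5652, 0.0472, 0.1135]
ee_rot: [-3.138, -0.151, 0.0]
force: [-10.2, -4.1, 9.0]
opening: 0.0128
```

```bash
python3 l.py -.03 3 .1
```

```text
t31.93 pos [0.5652 0.0472 0.1135] psi 0.096 f [-10.2  -4.1   9. ] m [-0.72  1.72  0.28] open 0.0128 tiltz [-0.  0.]
r 0.0789 latch~ -0.03 opposing 10.4 dir in tool [ 1.    0.05 -0.  ]
[ [0.02,-0.44,0,-0,0,-0],[-0,-0,0,0,0,-0],[-0,-0,0,0,0,-0] ]
```

>>> carry_out(moves=[[0.4,0,0,0,0,0],[0.4,0,0,0,0,0],[0,0,0,0,0,0],[0,0,0,0,0,0]])

```text
time: 32.42
eef_pos: [0.5661, 0.047, 0.1137]
ee_rot: [3.136, 0.154, -0.027]
force: [-0.6, 0.9, -0.5]
opening: 0.0131
```

```bash
python3 l.py -.03 1 .1
```

```text
t32.42 pos [0.5661 0.047  0.1137] psi 0.098 f [-0.6  0.9 -0.5] m [ 0.01 -0.18  0.11] open 0.0131 tiltz [-0.017 -0.002]
r 0.0792 latch~ -0.042 opposing 0.5 dir in tool [ 1.    0.04 -0.02]
[ [-0.07,-0.47,0,0,0.02,-0] ]
```

It stays put with no force applied, so the latch is home. Let go and lift clear.

>>> carry_out(moves=[[0,0,0,0,0,0],[0,0,0,0,0,0],[0,0,0,0,0,0],[0,0,-2.5,0,0.01,0],[0,0,-3,0,0,0],[0,0,-3,0,0,0],[0,0,0,0,0,0]], grip=60)

```text
time: 33.3
eef_pos: [0.5687, 0.0471, 0.2066]
ee_rot: [3.137, 0.154, -0.001]
force: [0.1, 0.0, -0.3]
opening: 0.0521
```

```bash
python3 - <<'E'
from h import *
stat()
V=np.array([.5614,.126]);Hh=np.array([.6618,.0731])
for n in ("wrist","top"):
    p=bot.capture(n);print(n);spots(p,["jaw_grip","latch_grip","latch_pivot","jaw_hinge","blank_center","blank_grip"])
    m=cv2.inRange(cv2.cvtColor(p["image"],cv2.COLOR_RGB2HSV),(0,120,60),(8,255,255));k,l,s,c=cv2.connectedComponentsWithStats(m)
    for i in range(1,k):
        if 10<s[i][4]<2000: print("red",s[i],w(p,c[i],.14).round(4))
    spots(p,["vial_1","beaker","wash_bottle"])
E
```

```text
t33.30 pos [0.5687 0.0471 0.2066] psi 0.098 f [ 0.1  0.  -0.3] m [-0.02 -0.13 -0.  ] open 0.0521 tiltz [-0.    -0.001]
wrist
jaw_grip [297.9 245.3] 0.93 [0.6126 0.0065 0.12  ]
latch_grip [252.5 200.7] 0.76 [0.5666 0.0486 0.132 ]
latch_pivot [254.6 106.2] 0.86 [0.5606 0.1256 0.098 ]
latch_pivot [309.2 166.7] 0.54 [0.6167 0.0767 0.098 ]
jaw_hinge [350.8 169.7] 0.58 [0.6623 0.0749 0.079 ]
blank_center [245.7 252.6] 0.86 [ 0.5657 -0.0208  0.0895]
blank_center [427.3 158.4] 0.81 [0.7294 0.0945 0.0895]
blank_center [305.  160.5] 0.78 [0.6135 0.0809 0.0895]
blank_center [255. 105.] 0.48 [0.5608 0.1269 0.0895]
blank_center [298.1 242. ] 0.33 [ 0.6184 -0.0035  0.0895]
blank_grip [248.  271.5] 0.9 [ 0.5691 -0.0217  0.1255]
blank_grip [309.6 164.7] 0.82 [0.6113 0.0827 0.1255]
blank_grip [449.8 163.4] 0.58 [0.7278 0.0953 0.1255]
red [246 185  14  26 316] [0.5663 0.0535 0.14  ]
beaker [250.6 200.7] 0.72 [0.5663 0.0095 0.    ]
top
jaw_grip [345.6 156.5] 0.21 [ 0.6897 -0.2454  0.12  ]
latch_pivot [199.9 210.4] 0.47 [0.5629 0.1347 0.098 ]
blank_center [219.5 141.3] 0.81 [0.7475 0.0819 0.0895]
blank_center [275.7 212.9] 0.74 [ 0.5516 -0.0616  0.0895]
blank_center [274.5 177.1] 0.68 [ 0.6464 -0.0617  0.0895]
blank_grip [270.9 173.5] 0.75 [ 0.6496 -0.051   0.1255]
blank_grip [279.5 208.6] 0.72 [ 0.5592 -0.0697  0.1255]
blank_grip [219.  135.2] 0.63 [0.7538 0.0797 0.1255]
red [154 146  23 178 868] [0.4966 0.22   0.14  ]
red [ 246  148   12  179 1005] [0.4969 0.0024 0.14  ]
vial_1 [340.7 250.9] 0.56 [ 0.4469 -0.2448  0.    ]
vial_1 [355.3 219.5] 0.54 [ 0.5337 -0.2912  0.    ]
beaker [342.7 156.3] 0.89 [ 0.7176 -0.266   0.    ]
wash_bottle [156.8 210. ] 0.92 [0.5767 0.2712 0.    ]
```

```bash
python3 -c "
from rig import bot
print(bot.finish_job())"
```

```text
the job is handed in; nothing more can be done
None
```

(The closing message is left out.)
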